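Fetch the amber sample from under the sash

ROBOT

A 6-joint arm with a two-finger parallel gripper is mounted at the origin on the work surface. World frame = base frame: x ahead of the robot, y to its left, z up, the work surface at z = 0. Lengths are in mm, angles in rad, forces in N, time in s.
With the tool pointing down it reaches from about 350 to 775 mm from the base axis. Payload 7.3 kg.
Tool frame: the origin (TCP) lies at the very end of the fingers, on their centre line; the grasp point (between the pads) lies 19 mm behind it; x points along the fingers, z is the direction in which the jaws open and shut, and the axes are right-handed (so a half turn about x gives the same grasp; the last joint's range is limited). The gripper opens to 92 mm and grips with 3 to 60 N. Pads are 19 mm wide; open, the fingers measure 130 mm over their backs; the gripper's body (75 mm by 190 mm) begins 47 mm behind the grasp point.
Start: joints at [-1.453, 0.342, 1.524, -0, 1.275, -0.146], TCP at [136.916, -506.852, 226.741] pointing down, gripper open.
Joint ranges: [-2.53, 2.53], [-0.77, 2.02], [0.04, 2.7], [-1, 4.14], [0.28, 2.66], [-3.11, 3.11]. Speed limits (rad/s): [2.57, 2.57, 3.14, 3.14, 3.14, 3.14].

INTERFACE

Orientations are given as [roll, pitch, yaw] about the fixed x, y, z axes, in that order (R = Rz(yaw) Ry(pitch) Rx(roll)).
In Python, from plant import * gives the robot as it stands.
- The arm moves only by the tool carry_out, never from a script. Its argument "rows" is a list of rows, each a list of 4 numbers: the shift along the world's x, y, z in mm, then the turn about the world's z in degrees. In form: [[x, y, z, twist], ...]. A call has 1 to 20 rows; each row is the pose to reach, as a shift and turn from the pose measured when the call began; what a row does not reach only later rows make up. A row lasts 1/12 s, in which the tool goes at most 41.7 mm and 7.16 degrees, less where a joint would pass 70% of its speed; a pose out of reach is approached as far as the arm can. A call with a gripper value outside its range is refused whole. "hand" is the finger opening in mm, from 0 to 91.8, set as the call begins (left out, the last holds). The fingers move at their own pace and stop on an object; the grip force is fixed at half the most. Time passes only in rows, so rows that repeat a pose let the fingers close. It gives the time, the measured TCP pose, the force and the opening at its end, in the units of the state.
- get_obs(): the state, without advancing time (a new reading comes with each control period).
- capture(name): name is "scene" or "top" or "wrist"; returns the picture (420x560x3 uint8, red, green, blue); there is no depth.
- camera_info(name): a dict with "camera_matrix" (3x3 intrinsics, pixels), "dist" ([k1, k2, p1, p2, k3] as OpenCV has them; the pictures are not rectified), "pose" (4x4, takes a point from camera to world coordinates); the wrist camera has in their place "mount" (4x4, takes a point from camera to tool coordinates, whose origin is the TCP and whose axes are the tool frame's). Camera axes: x right, y down, z forward; pixel columns grow to the right and rows downward; lengths in mm; the calibration is good to about 2 mm. A picture is of the moment at which its call begins: read the wrist's pose just before it. camera_info takes no time and is no camera call.
- close_job(): hands the job in, once; it reports no verdict.
The state is a dict: "time": time; "joint_positions": joint angles; "dq": joint speeds; "tau": joint torques, N m; "tool_pos": TCP position; "tcp_rot": TCP orientation; "contact_force": force on the tool from outside, world axes, zero at the start; "moment": the same for the moment, N m; "grip_width": finger opening in mm.
Only numpy, scipy, OpenCV 4.12 (cv2) and the standard library are available. Lean on these libraries where they do the work, as an engineer would, in place of code of your own. Each camera call takes 0.05 s, during which the arm holds its last target. There are 200 camera calls.

TASK

Raise the sash of the sample chamber by its orange handle until it stays up by itself when you let go. Then reach in under it, take out the amber bottle and stand it upright, wholly on the round pan of the bench scale, without dropping or tipping it. Leave the sash standing open, and do not disturb the other two bottles or the tip box.

Things in the scene. Friction and masses are not known exactly. Their poses are not given: they have to be found in the camera images.
- chamber: Fixed sample chamber, front towards the robot, far side open, roof bars 262 mm up, a counterweight outside its +y wall. Origin: on the bench under mid-sash; x points inwards, y along the front, z up; turned up to 5 degrees. Opening 500 mm wide between side walls; guides there 540 mm high. Floor top at 10 mm. Three bottles stand on it in a row 100 mm apart, axes 36 to 42 mm behind the sash, in any order.
- sash (a joint): Height of the sash above shut in m: 0 shut, 0.24 upper stop. Clear vertical panel with blue edges, 12 mm thick, lower edge 11 mm above the bench when shut. About 0.6 kg, partly counterbalanced: lifting takes up to 11 N plus 12 N per m/s of drag. Let go low down it slides shut; the limit lies between 0.06 and 0.15, and above 0.16 friction always holds it.
- sash_handle (a point): Place to grip the orange pull, mid-width on the sash: an upright fin 20 mm wide (chamber y), 60 mm high, standing out 43 mm from the sash plane towards the robot, on a flat orange plate 50 x 90 mm, 8 mm in front of that plane. The point is in the fin's middle plane, half-way up, 28 mm in front of the sash plane, 110 mm above the bench when shut, rising with the sash. Axes as the chamber's.
- amber_bottle_center (a point): The brown (amber) bottle with black cap and white paper band, about 0.16 kg. Round bottle 50 mm in diameter and 100 mm high: straight-sided up to 72 mm, then a shoulder and a cap 34 mm in diameter. The point is on its axis, half-way up (50 mm above its underside); z up.
- white_bottle_center (a point): The white bottle with blue cap; leave alone. Round bottle 50 mm in diameter and 100 mm high: straight-sided up to 72 mm, then a shoulder and a cap 34 mm in diameter. The point is on its axis, half-way up (50 mm above its underside); z up.
- green_bottle_center (a point): The green bottle with white cap; leave alone. Round bottle 50 mm in diameter and 100 mm high: straight-sided up to 72 mm, then a shoulder and a cap 34 mm in diameter. The point is on its axis, half-way up (50 mm above its underside); z up.
- pan_top (a point): Centre of the upper face of the bench scale's round steel pan, 136 mm in diameter, 65 mm above the bench, rigid. The grey scale under it is fixed, 44 mm high, 160 mm wide, and reaches 115 mm from the pan's centre on its display side (-x), 70 mm on the other. It stands left or right in front of the chamber; the tip box stands on the other side.
- tip_box: Blue box with pale lid, 124 x 89 mm, 65 mm high, standing on the bench on the side where the scale is not; leave alone. Origin: centre of its underside.
There are look-alikes about, which are no part of the job. What is shaped like the part that bears white_bottle_center but purple is not meant.

How it is judged (in metres and radians):
On the way, in this order (a step that is already met when the one before it is completed fails the run):
1. the sash stands raised by itself: more than 80 mm up, still, and not touched by the robot (value of joint sash above 0.08 m and velocity of joint sash between -0.01 and 0.01 m/s and contact force between each of the arm, the fingers and sash below 0.3 N), for 0.4 s.
2. the amber bottle is held in the fingers in front of the chamber (x of amber_bottle_center in the frame of chamber below -0.05 m and contact force between the fingers and amber_bottle above 0.5 N), for 0.1 s.
At the end, for the whole second after the job is handed in: The amber bottle stands at rest on the pan, axis within 43 mm of its centre, upright within 0.1 rad, height within 6 mm; the sash stands still over 80 mm up; the other two bottles are upright (0.1 rad), and they and the tip box within 30 mm of where they began (horizontal distance between amber_bottle_center and pan_top below 0.043 m and z of amber_bottle_center in the frame of pan_top between 0.044 and 0.056 m and angle between each of amber_bottle_center, white_bottle_center, green_bottle_center's own z axis and vertical below 0.1 rad and linear speed of amber_bottle below 0.02 m/s and value of joint sash above 0.08 m and velocity of joint sash between -0.01 and 0.01 m/s and distance of each of white_bottle_center, green_bottle_center, tip_box from where it was at the start of the episode below 0.03 m); the robot touches nothing.
It fails at once if the amber bottle is tipped more than 35 degrees (angle between amber_bottle_center's own z axis and vertical above 0.61 rad).
It fails at once if the amber bottle is dropped or thrown: it moves faster than 0.5 m/s out of the fingers (contact force between the fingers and amber_bottle below 0.1 N and linear speed of amber_bottle above 0.5 m/s).
It fails at once if the white bottle is shifted by more than 30 mm or tipped over (distance of white_bottle_center from where it was at the start of the episode above 0.03 m or angle between white_bottle_center's own z axis and vertical above 0.5 rad).
It fails at once if the green bottle is shifted by more than 30 mm or tipped over (distance of green_bottle_center from where it was at the start of the episode above 0.03 m or angle between green_bottle_center's own z axis and vertical above 0.5 rad).
It fails at once if the tip box is shifted by more than 30 mm (distance of tip_box from where it was at the start of the episode above 0.03 m).
It also fails if it takes over 59 s, if anything falls off the work surface, if the arm or the gripper's body presses on something with over 40 N, if the wrist force passes 120 N, or if a joint passes its speed limit or range.

## Working session

There is one attempt and no reset: what is moved stays moved. The work goes in short steps, Python scripts to look and compute and a tool call to move; the robot and the scene stay as the last step left them, time stands still between calls to the robot, and variables do not carry over. Pictures are saved under pics/ and viewed, about 8 in all and at most 12, crops included, and the job is handed in when it is done.

Besides the shell and the picture viewer there is one more tool, called after ">>>" as name(argument=value, ...), one argument or row to a line, values as JSON. carry_out: Moves the arm, as the interface text tells. Its arguments: {"type":"object","properties":{"rows":{"type":"array"},"hand":{"type":"number"}},"required":["rows"]}

```bash
mkdir -p pics; ls
python3 - <<'E'
from plant import *
import cv2,numpy as np
o=get_obs();print(o)
for n in("scene","top"):
    im=capture(n);cv2.imwrite(f"pics/{n}0.png",im[:,:,::-1]);i=camera_info(n);print(n,i)
print(camera_info("wrist"))
E
```

```text
pics
{'time': 0.0, 'joint_positions': array([-1.45299042e+00,  3.42705002e-01,  1.52502846e+00, -7.16951011e-08,
        1.27535435e+00, -1.46009232e-01]), 'dq': array([ 0.00035243, -0.00053364, -0.00027008,  0.00057412,  0.00026992,
       -0.00103124]), 'tau': array([-4.38348679e-04, -4.31243920e+01, -2.44222856e+01,  7.18801282e-02,
        5.60044439e-02, -1.52467323e-04]), 'tool_pos': array([ 136.87131304, -506.43105375,  226.05015   ]), 'tcp_rot': array([2.99562927, 1.56930117, 1.68864811]), 'contact_force': array([ 0.12480476,  0.16385878, -0.24342658]), 'moment': array([ 0.04453735, -0.02554597, -0.01414861]), 'grip_width': 91.88059791026197}
scene {'camera_matrix': array([[392.59355721,   0.        , 279.7736523 ],
       [  0.        , 392.59355721, 211.37369538],
       [  0.        ,   0.        ,   1.        ]]), 'dist': array([0.0117706, 0.       , 0.       , 0.       , 0.       ]), 'pose': array([[ 9.70785496e-01,  1.67473758e-01, -1.71837309e-01,
         7.22068140e+02],
       [ 2.39289256e-01, -7.28771344e-01,  6.41586300e-01,
        -5.75678313e+02],
       [-1.7
[... 669 characters left out ...]
418457e+03],
       [ 0.00000000e+00,  0.00000000e+00,  0.00000000e+00,
         1.00000000e+00]])}
{'camera_matrix': array([[305.65939867,   0.        , 282.19325383],
       [  0.        , 305.65939867, 210.35244772],
       [  0.        ,   0.        ,   1.        ]]), 'dist': array([0.01802482, 0.        , 0.        , 0.        , 0.        ]), 'mount': array([[-7.43726658e-04, -2.68330818e-01,  9.63326538e-01,
        -1.57621875e+02],
       [ 8.80922256e-05, -9.63326818e-01, -2.68330828e-01,
         7.19522224e+01],
       [ 9.99999720e-01, -1.14703211e-04,  7.40089694e-04,
         1.04165928e+00],
       [ 0.00000000e+00,  0.00000000e+00,  0.00000000e+00,
         1.00000000e+00]])}
```

View pics/scene0.png

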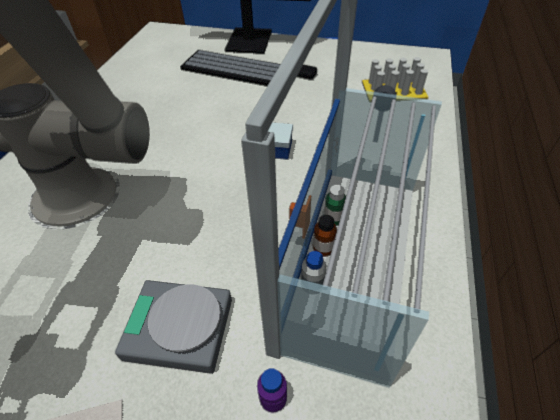

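View pics/top0.png

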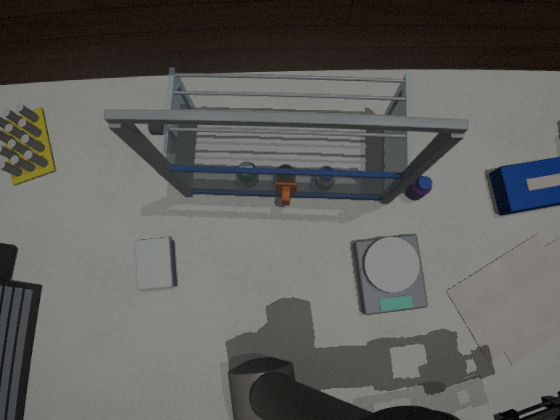

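The scene view shows the amber bottle as the middle one of the row at (325,237). Green is at (335,198) and the white bottle with blue cap at (315,268). The purple bottle with a blue cap at (272,388) is the look-alike. The scale is at (185,320), on the -y side, and the tip box is at (283,140). I'll confirm with one enlarged crop.

Run:
```python
import cv2,numpy as np
a=cv2.imread("pics/scene0.png")[170:300,240:360];b=cv2.imread("pics/top0.png")[60:210,100:480]
a=cv2.resize(a,None,fx=2.5,fy=2.5,interpolation=cv2.INTER_CUBIC);b=cv2.resize(b,None,fx=2.1,fy=2.1,interpolation=cv2.INTER_CUBIC)
print(a.shape,b.shape)
c=np.zeros((a.shape[0]-50+b.shape[0],b.shape[1],3),np.uint8);a=a[:275]
c[:275,:300]=a;c[275:275+b.shape[0]]=b[:c.shape[0]-275];cv2.imwrite("pics/crop1.png",c[:600])
```

```text
(325, 300, 3) (315, 798, 3)
```

View pics/crop1.png

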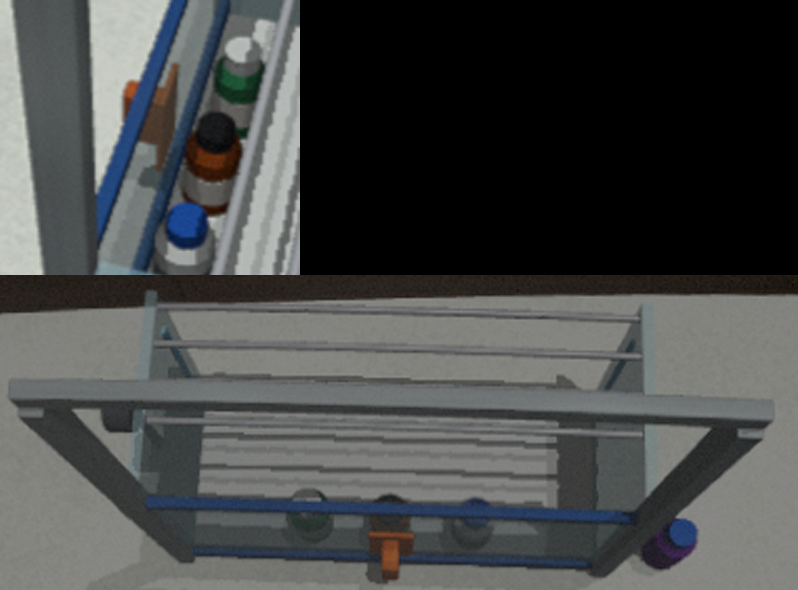

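```bash
cat > h.py <<'E'
import numpy as np,cv2
from plant import *
from scipy.spatial.transform import Rotation as Ro
def ray(n,px,tool=None):
    i=camera_info(n);p=cv2.undistortPoints(np.array([[px]],float),i["camera_matrix"],i["dist"])[0,0]
    T=i["pose"] if tool is None else tool@i["mount"]
    return T[:3,3],T[:3,:3]@np.array([p[0],p[1],1])
def atz(n,px,z,tool=None):
    o,d=ray(n,px,tool);return (o+d*(z-o[2])/d[2]).round(1)
def toolT():
    o=get_obs();T=np.eye(4);T[:3,:3]=Ro.from_euler("xyz",o["tcp_rot"]).as_matrix();T[:3,3]=o["tool_pos"];return T
E
python3 - <<'E'
from h import *
for n,p in dict(green=(336.8,187.5),amber=(326.8,217.5),white=(315.6,256)).items(): print(n,atz("scene",p,110))
L=atz("top",(191.9,191.4),20);R=atz("top",(381,198.1),20);print("low edge",L,R,np.degrees(np.arctan2(L[1]-R[1],L[0]-R[0]))-90)
for z in(200,225,250,275,300): print(z,atz("top",(170.5,168.6),z),atz("top",(402.9,176.2),z))
print("fin top tip",atz("top",(286,203),140),atz("top",(286,190),140))
print("guide top bar",[atz("top",p,540) for p in((108,116),(467,125),(113,122),(466,130))])
print("bars",[atz("top",p,262) for p in((180,74),(180,92),(180,129),(404,75+2),(404,98),(404,135))])
print("pan top",atz("top",(392,264),65),"scene",atz("scene",(185,318),65))
E
```

```text
green [685.1  73.7 110. ]
amber [677.5 -21.2 110. ]
white [ 672.2 -125.4  110. ]
low edge [653.3 218.5  20. ] [ 625.6 -274.8   20. ] -3.2139228768311767
200 [665.2 227.9 200. ] [ 637.  -287.4  200. ]
225 [658. 221. 225.] [ 630.5 -280.7  225. ]
250 [650.9 214.1 250. ] [ 624.1 -274.   250. ]
275 [643.7 207.2 275. ] [ 617.7 -267.2  275. ]
300 [636.5 200.3 300. ] [ 611.2 -260.5  300. ]
fin top tip [593.5 -28.5 140. ] [624.3 -29.  140. ]
guide top bar [array([651.7, 232.2, 540. ]), array([ 625.1, -296.1,  540. ]), array([641.8, 223.8, 540. ]), array([ 617.4, -293.8,  540. ])]
bars [array([862.2, 197.8, 262. ]), array([819.3, 196.2, 262. ]), array([734.2, 193.2, 262. ]), array([ 842.7, -289.6,  262. ]), array([ 793.6, -285.7,  262. ]), array([ 710.1, -279.3,  262. ])]
pan top [ 452.3 -283.5   65. ] scene [ 454.8 -289.3   65. ]
```

>>> carry_out(
  rows=[
    [0, -40, 40, 0],
    [5, -80, 80, 0],
    [10, -120, 120, 0],
    [15, -160, 150, 0],
    [20, -200, 150, 0],
    [25, -240, 150, 0],
    [30, -280, 150, 0],
    [35, -320, 150, 0],
    [40, -360, 150, 0],
    [40, -400, 150, 0],
    [40, -400, 150, 0],
  ],
)

```text
time: 1.02
tool_pos: [156.7, -772.7, 328.2]
tcp_rot: [-0.026, 1.55, -1.334]
contact_force: [-0.0, 0.1, 0.2]
grip_width: 92.2
```

>>> carry_out(
  rows=[
    [0, -1000, 0, 0],
    [0, -1000, 0, 0],
    [0, -1000, 0, 0],
    [0, -1000, 0, 0],
  ],
)

```text
time: 1.35
tool_pos: [135.3, -814.6, 274.6]
tcp_rot: [-0.078, 1.518, -1.386]
contact_force: [1.0, -0.3, 0.2]
grip_width: 92.0
```

Run:
```python
from h import *
print(get_obs());print(toolT().round(3))
```

```text
{'time': 1.35, 'joint_positions': array([-1.50118083,  1.07279278,  0.03607785,  0.0066339 ,  1.98000045,
       -0.19068377]), 'dq': array([-0.08156846,  0.21746728, -0.00152424,  0.00361845, -0.21589176,
       -0.08103807]), 'tau': array([ 5.95689788e-01, -7.58091831e+01, -2.74749452e+01,  9.79956938e-02,
        7.24860560e-02,  1.04362629e-01]), 'tool_pos': array([ 135.32493116, -814.57512007,  274.6153296 ]), 'tcp_rot': array([-0.07848078,  1.51773293, -1.38617787]), 'contact_force': array([ 0.98999938, -0.28739937,  0.16818147]), 'moment': array([ 0.09184126, -0.03242554, -0.04630793]), 'grip_width': 91.96407950070193}
[[ 1.00000e-02  9.66000e-01  2.60000e-01  1.35325e+02]
 [-5.20000e-02  2.60000e-01 -9.64000e-01 -8.14575e+02]
 [-9.99000e-01 -4.00000e-03  5.30000e-02  2.74615e+02]
 [ 0.00000e+00  0.00000e+00  0.00000e+00  1.00000e+00]]
```

>>> carry_out(
  rows=[
    [0, 40, 10, 7],
    [0, 80, 30, 14],
    [0, 120, 60, 21],
    [0, 160, 90, 28],
    [0, 200, 120, 35],
    [0, 240, 150, 42],
    [0, 280, 180, 49],
    [0, 300, 200, 56],
    [0, 300, 200, 63],
    [0, 300, 200, 70],
    [0, 300, 200, 77],
    [0, 300, 200, 84],
    [0, 300, 200, 91],
    [0, 300, 200, 98],
    [0, 300, 200, 105],
    [0, 300, 200, 112],
    [0, 300, 200, 119],
    [0, 300, 200, 126],
    [0, 300, 200, 133],
    [0, 300, 200, 140],
  ],
)

```text
time: 3.02
tool_pos: [135.1, -515.4, 475.8]
tcp_rot: [-0.125, 1.521, 0.962]
contact_force: [0.7, 0.5, 0.1]
grip_width: 91.7
```

```bash
cat >> h.py <<'E'
def st():
    o=get_obs();T=toolT();print(o["time"],o["joint_positions"].round(3),"pos",T[:3,3].round(1),"ax",T[:3,0].round(3),"y",T[:3,1].round(3),"jaw",T[:3,2].round(3),"w",round(o["grip_width"],1),"F",o["contact_force"].round(1))
E
python3 -c "
from h import *
st()"
```

```text
3.0167 [-1.478  0.336  0.868  0.035  1.975 -2.552] pos [ 135.1 -515.4  475.8] ax [ 0.029  0.041 -0.999] y [-0.885  0.465 -0.006] jaw [0.464 0.885 0.05 ] w 91.7 F [0.7 0.5 0.1]
```

>>> carry_out(
  rows=[
    [0, 0, 30, 7],
    [0, 0, 60, 14],
    [0, 0, 90, 21],
    [0, 0, 100, 28],
    [0, 0, 100, 35],
    [0, 0, 100, 60],
    [0, 0, 100, 90],
    [0, 0, 100, 90],
    [0, 0, 100, 90],
    [0, 0, 100, 90],
  ],
)

```text
time: 3.85
tool_pos: [198.5, -495.3, 599.6]
tcp_rot: [-1.19, 1.34, 0.772]
contact_force: [-0.4, 0.3, 1.0]
grip_width: 91.7
```

```bash
python3 -c "
from h import *
st()"
```

```text
3.85 [-1.444  0.617  0.036  0.363  2.6   -3.105] pos [ 198.5 -495.3  599.6] ax [ 0.164  0.16  -0.973] y [-0.907 -0.364 -0.212] jaw [-0.388  0.918  0.085] w 91.7 F [-0.4  0.3  1. ]
```

>>> carry_out(
  rows=[
    [0, 0, -60, 60],
    [0, 0, -100, 90],
    [0, 0, -100, 90],
    [0, 0, -100, 90],
    [0, 0, -100, 90],
    [0, 0, -100, 90],
  ],
)

```text
time: 4.35
tool_pos: [293.4, -462.5, 562.3]
tcp_rot: [-1.285, 1.07, 1.099]
contact_force: [0.2, -1.0, -0.4]
grip_width: 91.6
```

```bash
python3 -c "
from h import *
st()"
```

```text
4.35 [-1.333  0.73   0.036  0.736  2.656 -3.105] pos [ 293.4 -462.5  562.3] ax [ 0.218  0.428 -0.877] y [-0.634 -0.621 -0.461] jaw [-0.742  0.657  0.136] w 91.6 F [ 0.2 -1.  -0.4]
```

>>> carry_out(
  rows=[
    [0, 0, -60, 60],
    [0, 0, -100, 90],
    [0, 0, -100, 90],
    [0, 0, -100, 90],
    [0, 0, -100, 90],
    [0, 0, -100, 90],
  ],
)

```text
time: 4.85
tool_pos: [400.7, -413.3, 516.1]
tcp_rot: [-1.423, 0.839, 1.346]
contact_force: [-0.4, 0.1, 0.2]
grip_width: 91.7
```

```bash
python3 -c "
from h import *
st()"
```

```text
4.85 [-1.16   0.862  0.036  1.015  2.656 -3.105] pos [ 400.7 -413.3  516.1] ax [ 0.149  0.652 -0.744] y [-0.308 -0.684 -0.661] jaw [-0.94   0.327  0.099] w 91.7 F [-0.4  0.1  0.2]
```

>>> carry_out(
  rows=[
    [0, 0, -60, 40],
    [0, 0, -80, 60],
    [0, 0, -80, 60],
    [0, 0, -80, 60],
    [0, 0, -80, 60],
  ],
)

```text
time: 5.27
tool_pos: [482.1, -349.6, 474.2]
tcp_rot: [-1.495, 0.667, 1.563]
contact_force: [2.1, 1.0, 0.2]
grip_width: 91.7
```

```bash
python3 -c "
from h import *
st()"
```

```text
5.2667 [-0.995  0.973  0.036  1.188  2.656 -3.105] pos [ 482.1 -349.6  474.2] ax [ 0.006  0.786 -0.619] y [-0.081 -0.616 -0.783] jaw [-0.997  0.055  0.059] w 91.7 F [2.1 1.  0.2]
```

>>> carry_out(
  rows=[
    [-10, 25, 0, -7],
    [-20, 50, -10, -14],
    [-20, 75, -20, -21],
    [-20, 100, -30, -28],
    [-20, 125, -50, -35],
    [-20, 150, -70, -42],
    [-20, 175, -90, -49],
    [-20, 200, -110, -56],
    [-20, 225, -130, -63],
    [-20, 250, -150, -70],
    [-20, 275, -170, -77],
    [-20, 300, -190, -84],
    [-20, 320, -210, -91],
    [-20, 320, -220, -92],
    [-20, 320, -220, -92],
    [-20, 320, -220, -92],
  ],
)

```text
time: 6.6
tool_pos: [463.7, -36.7, 267.5]
tcp_rot: [-1.498, 0.665, -0.046]
contact_force: [2.2, 0.6, 0.8]
grip_width: 91.9
```

```bash
python3 -c "
from h import *
st()
for n in ('wrist','scene'): cv2.imwrite('pics/%s1.png'%n,capture(n)[:,:,::-1])
st()"
```

```text
6.6 [-0.48  -0.159  2.352  1.316  0.348 -3.077] pos [463.7 -36.7 267.5] ax [ 0.786 -0.036 -0.617] y [-0.612  0.101 -0.785] jaw [0.091 0.994 0.057] w 91.9 F [2.2 0.6 0.8]
6.7 [-0.478 -0.156  2.354  1.318  0.355 -3.079] pos [463.2 -33.7 265. ] ax [ 0.783 -0.028 -0.621] y [-0.616  0.102 -0.781] jaw [0.085 0.994 0.063] w 92.0 F [0.6 0.2 0.8]
```

View pics/wrist1.png

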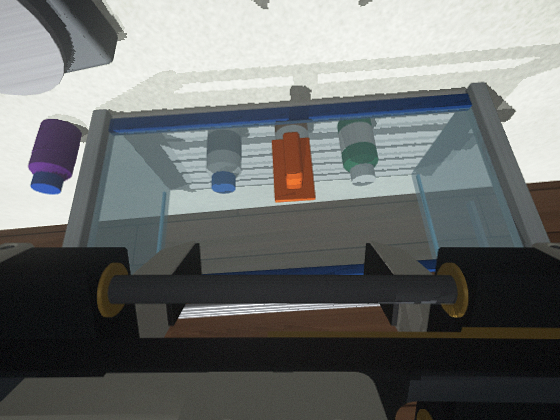

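Run:
```python
from h import *
T=toolT()
for px in((294,186),(294,176),(290,135)):
    o,d=ray("wrist",px,T);print(px,(o+d*(595-o[0])/d[0]).round(1))
for px in((110,128),(470,104),(110,113),(470,95)):print(px,atz("wrist",px,21 if px[1] in(128,104) else 11,T))
for n,px in dict(w=(223,192),g=(363,184)).items():print(n,atz("wrist",px,110,T))
```

```text
(294, 186) [595.  -25.9 151.9]
(294, 176) [595.  -24.9 139.4]
(290, 135) [595.  -25.4  84. ]
(110, 128) [ 623.2 -272.9   21. ]
(470, 104) [653.3 225.7  21. ]
(110, 113) [ 605.8 -263.6   11. ]
(470, 95) [646.9 225.5  11. ]
w [ 674.1 -126.8  110. ]
g [690.1  70.9 110. ]
```

View pics/scene1.png

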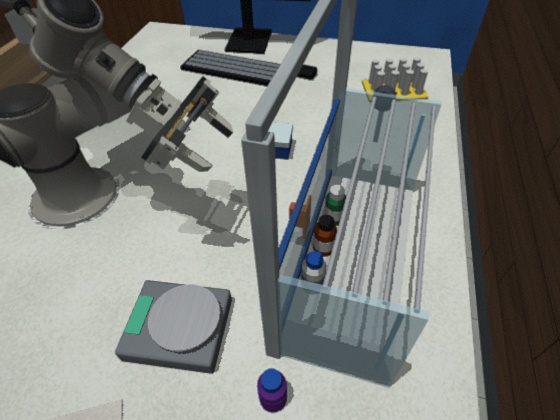

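>>> carry_out(
  rows=[
    [15, 2, -30, 0],
    [30, 3, -60, 0],
    [45, 4, -90, 0],
    [60, 5, -120, 0],
    [75, 6, -150, 0],
    [90, 6, -167, 0],
    [110, 6, -167, 0],
    [130, 6, -167, 0],
    [145, 6, -167, 0],
    [153, 6, -167, 0],
    [153, 6, -167, 0],
    [153, 6, -167, 0],
  ],
)

```text
time: 7.7
tool_pos: [608.2, -60.3, 224.6]
tcp_rot: [-1.456, 0.722, 0.005]
contact_force: [-0.1, 0.0, 0.6]
grip_width: 91.5
```

```bash
python3 -c "
from h import *
st()
T=toolT()
cv2.imwrite('pics/wrist2.png',capture('wrist')[:,:,::-1])
"
```

```text
7.7 [-0.37   0.217  2.063  1.4    0.283 -3.104] pos [608.2 -60.3 224.6] ax [ 0.75   0.004 -0.661] y [-0.657  0.111 -0.745] jaw [0.07  0.994 0.086] w 91.5 F [-0.1  0.   0.6]
```

View pics/wrist2.png

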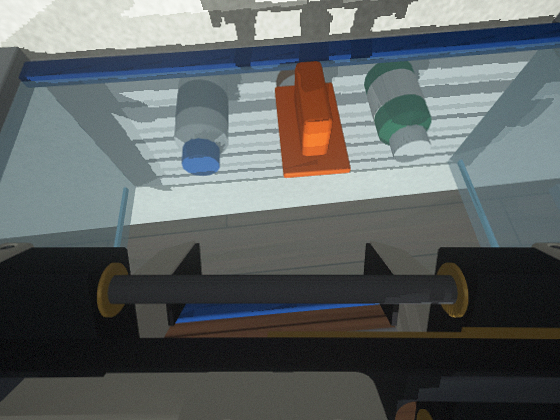

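```bash
cat > kin.py <<'E'
import numpy as np
from scipy.optimize import least_squares
from scipy.spatial.transform import Rotation as Ro
S=[([-1.45299,.342705,1.525028,0,1.275354,-.146],[136.87,-506.43,226.05],[.0002,0.0017,-1]),
([-1.501,1.0728,.0361,.0066,1.98,-.1907],[135.3,-814.6,274.6],[.01,-.052,-.999]),
([-1.478,.336,.868,.035,1.975,-2.552],[135.1,-515.4,475.8],[.029,.041,-.999]),
([-1.444,.617,.036,.363,2.6,-3.105],[198.5,-495.3,599.6],[.164,.16,-.973]),
([-1.333,.73,.036,.736,2.656,-3.105],[293.4,-462.5,562.3],[.218,.428,-.877]),
([-1.16,.862,.036,1.015,2.656,-3.105],[400.7,-413.3,516.1],[.149,.652,-.744]),
([-.995,.973,.036,1.188,2.656,-3.105],[482.1,-349.6,474.2],[.006,.786,-.619]),
([-.478,-.156,2.354,1.318,.355,-3.079],[463.2,-33.7,265],[.783,-.028,-.621]),
([-.37,.217,2.063,1.4,.283,-3.104],[608.2,-60.3,224.6],[.75,.004,-.661])]
J=np.array([[0,0,0,0,0,0.]])
def fk(q,p):
    a1,d1,L2,b,L3,y0,D,o5=p
    R1=Ro.from_rotvec([0,0,q[0]]);R2=R1*Ro.from_rotvec([0,q[1],0]);R3=R2*Ro.from_rotvec([0,q[2],0])
    R5=R3*Ro.from_rotvec([0,0,q[3]])*Ro.from_rotvec([0,q[4],0])
    R6=R5*Ro.from_rotvec([0,0,q[5]])
    ax=R5.apply([0,0,1])
    # tool: x along fingers
    return R1.apply([a1,y0,d1])+R2.apply([0,0,L2])+R3.apply([b,0,L3])+D*ax+o5*R5.apply([1,0,0]),ax,R6
def fit():
    def r(p):
        return np.concatenate([fk(q,p)[0]-np.array(x) for q,x,_ in S])
    s=least_squares(r,[0,300,400,0,400,0,250,0]);return s.x,r(s.x)
P,res=fit()
if __name__=="__main__":
    print(P.round(1),res.reshape(-1,3).round(0).tolist())
    for q,x,a in S: print(fk(q,P)[1].round(3),a)
E
python3 kin.py
```

```text
[-1.000e-01  2.229e+02  5.062e+02  4.640e+01  3.796e+02  7.630e+01
  3.182e+02 -0.000e+00] [[-0.0, -0.0, 0.0], [0.0, 0.0, 0.0], [-0.0, -0.0, 0.0], [0.0, -0.0, -0.0], [-0.0, 0.0, 0.0], [0.0, 0.0, -0.0], [0.0, -0.0, -0.0], [0.0, 0.0, 0.0], [-0.0, 0.0, -0.0]]
[-0.     0.001 -1.   ] [0.0002, 0.0017, -1]
[ 0.01  -0.052 -0.999] [0.01, -0.052, -0.999]
[ 0.029  0.04  -0.999] [0.029, 0.041, -0.999]
[ 0.164  0.16  -0.973] [0.164, 0.16, -0.973]
[ 0.219  0.427 -0.877] [0.218, 0.428, -0.877]
[ 0.149  0.652 -0.744] [0.149, 0.652, -0.744]
[ 0.006  0.786 -0.619] [0.006, 0.786, -0.619]
[ 0.784 -0.027 -0.621] [0.783, -0.028, -0.621]
[ 0.75   0.004 -0.661] [0.75, 0.004, -0.661]
```

```bash
cat >> kin.py <<'E'
lo=np.array([-2.53,-.77,.04,-1,.28,-3.11]);hi=np.array([2.53,2.02,2.7,4.14,2.66,3.11])
def Rdes(alpha,head,flip=1):
    a,h=np.radians([alpha,head]);x=np.array([np.sin(a)*np.cos(h),np.sin(a)*np.sin(h),-np.cos(a)])
    z=flip*np.array([-np.sin(h),np.cos(h),0]);return np.c_[x,np.cross(z,x),z]
def ik(pos,R,C,seeds=40,q0=None,rng=np.random.default_rng(0)):
    out=[]
    def r(q):
        p,_,R6=fk(q,P);return np.r_[(p-pos)/100,(Ro.from_matrix(R)*(R6*C).inv()).as_rotvec()*3]
    for k in range(seeds):
        s=least_squares(r,np.clip(rng.uniform(lo,hi),lo,hi) if q0 is None else q0,bounds=(lo-1e-6,hi+1e-6))
        if np.abs(s.fun).max()<1e-3 and not any(np.abs(s.x-o).max()<.02 for o in out): out.append(s.x)
        if q0 is not None: break
    return out
E
python3 - <<'E'
from h import *
from kin import *
o=get_obs();C=fk(o["joint_positions"],P)[2].inv()*Ro.from_matrix(toolT()[:3,:3]);print(C.as_matrix().round(3).tolist())
C=Ro.from_matrix(C.as_matrix().round(0))
for fl in(1,-1):
  for al in(30,35,40,45,50):
    R=Rdes(al,-3.2,fl);ax=R[:,0]
    for n,G in dict(h=(602,-27,110),hup=(602,-27,330),bot=(679,-25,60),pan=(454,-286,120)).items():
        for head in ((-3.2,) if n!="pan" else(-3.2,-40)):
            R=Rdes(al,head,fl)
            for q in ik(np.array(G)+19*R[:,0],R,C,12): print(fl,al,n,head,q.round(2))
E
```

```text
[[-0.0, 0.0, -1.0], [-0.0, 1.0, 0.0], [1.0, 0.0, -0.0]]
1 30 hup -3.2 [-0.21  0.17  1.63  0.11  0.82 -1.78]
1 35 hup -3.2 [-0.22  0.14  1.71  0.15  0.69 -1.82]
1 35 pan -3.2 [-0.97  0.38  2.09  1.1   0.53  2.86]
1 40 hup -3.2 [-0.23  0.12  1.78  0.21  0.56 -1.88]
1 40 pan -3.2 [-1.01  0.4   2.14  1.34  0.57  2.59]
1 45 hup -3.2 [-0.24  0.1   1.86  0.31  0.43 -1.98]
1 45 pan -3.2 [-1.06  0.43  2.19  1.54  0.64  2.35]
1 45 pan -40 [-0.71  0.39  2.29  3.12  0.32  1.59]
1 50 h -3.2 [-0.24  0.51  2.19  2.8   0.45  1.76]
1 50 hup -3.2 [-0.24  0.08  1.93  0.51  0.3  -2.18]
1 50 bot -3.2 [-0.2   0.69  2.01  2.88  0.43  1.72]
1 50 pan -3.2 [-1.1   0.46  2.24  1.69  0.73  2.15]
1 50 pan -40 [-0.71  0.43  2.35  3.12  0.51  1.58]
-1 30 hup -3.2 [-0.21  0.17  1.63  0.11  0.82  1.37]
-1 30 pan -3.2 [-0.93  0.38  2.03  0.85  0.53 -0.  ]
-1 35 hup -3.2 [-0.22  0.14  1.71  0.15  0.69  1.32]
-1 35 pan -3.2 [-0.97  0.38  2.09  1.1   0.53 -0.28]
-1 40 hup -3.2 [-0.23  0.12  1.78  0.21  0.56  1.26]
-1 40 pan -3.2 [-1.01  0.4   2.14  1.34  0.57 -0.55]
-1 45 hup -3.2 [-0.24  0.1   1.86  0.31  0.43  1.16]
-1 45 pan -3.2 [-1.06  0.43  2.19  1.54  0.64 -0.79]
-1 45 pan -40 [-0.71  0.39  2.29  3.12  0.32 -1.56]
-1 50 h -3.2 [-0.24  0.51  2.19  2.8   0.45 -1.38]
-1 50 hup -3.2 [-0.24  0.08  1.93  0.51  0.3   0.96]
-1 50 bot -3.2 [-0.2   0.69  2.01  2.88  0.43 -1.42]
-1 50 pan -3.2 [-1.1   0.46  2.24  1.69  0.73 -0.99]
-1 50 pan -40 [-0.71  0.43  2.35  3.12  0.51 -1.56]
```

```bash
cat >> kin.py <<'E'
C=Ro.from_matrix([[0,0,-1],[0,1,0],[1,0,0]])
def tcp(q):
    p,_,R=fk(q,P);return p,R*C
def step(q,p,R,w=7.):
    def r(x):
        a,b=tcp(x);return np.r_[(a-p)/100,(R*b.inv()).as_rotvec()*w,(x-q)*.02]
    return least_squares(r,np.clip(q,lo+1e-4,hi-1e-4),bounds=(lo,hi),max_nfev=30).x
def call(q,rows,w=7.):
    p0,R0=tcp(q)
    for x,y,z,t in rows:
        p,R=tcp(q);d=p0+[x,y,z]-p;n=np.linalg.norm(d);d*=min(1,41.7/(n+1e-9))
        e=(Ro.from_rotvec([0,0,np.radians(t)])*R0*R.inv()).as_rotvec();m=np.linalg.norm(e);e*=min(1,.125/(m+1e-9))
        qn=step(q,p+d,Ro.from_rotvec(e)*R,w)
        s=np.abs(qn-q)/(.7/12*np.array([2.57,2.57,3.14,3.14,3.14,3.14]));q=q+(qn-q)/max(1,s.max())
    return q
def show(q):
    p,R=tcp(q);M=R.as_matrix();print("q",q.round(2),"p",p.round(0),"alpha",round(np.degrees(np.arccos(-M[2,0])),1),"head",round(np.degrees(np.arctan2(M[1,0],M[0,0])),1),"jawz",round(M[2,2],3),"yz",round(M[2,1],2))
def lin(dx,dy,dz,t,n): return [[dx*k/n,dy*k/n,dz*k/n,t*k/n] for k in range(1,n+1)]
E
python3 - <<'E'
from h import *
from kin import *
q=get_obs()["joint_positions"];show(q)
# retreat up/back & spin
q=call(q,lin(-160,-60,150,-30,8));show(q)
for k in range(4):
    q=call(q,lin(0,-60,0,-70,12));show(q)
q=call(q,lin(0,0,-150,-50,12));show(q)
q=call(q,lin(0,0,-150,-10,8));show(q)
print("needed alpha")
for al in(50,55,60,65,70):
  for z in(110,200,280,310):
    R=Rdes(al,-3.2,1);s=[x for x in ik(np.array((602,-27,z))+19*R[:,0],R,C,10) if x[3]>1.5];print(al,z,[x.round(2).tolist() for x in s])
E
```

```text
q [-0.37  0.22  2.06  1.4   0.28 -3.1 ] p [609. -61. 224.] alpha 48.6 head 0.3 jawz 0.086 yz -0.75
q [-0.35 -0.08  2.09  0.16  0.32 -1.64] p [517. -90. 308.] alpha 47.0 head -16.1 jawz 0.095 yz -0.73
q [-0.    0.25  1.71 -0.9   1.12  0.26] p [ 517. -150.  308.] alpha 46.9 head -75.3 jawz 0.093 yz -0.72
q [-0.22  0.72  0.93 -0.64  2.02  0.75] p [ 517. -210.  308.] alpha 46.9 head -145.3 jawz 0.093 yz -0.72
q [-0.61  1.01  0.35  0.    2.6   1.7 ] p [ 517. -270.  308.] alpha 46.9 head 144.7 jawz 0.093 yz -0.72
q [-0.99  0.73  0.91  0.65  2.02  2.68] p [ 517. -330.  308.] alpha 46.9 head 74.7 jawz 0.093 yz -0.72
q [-1.09  0.54  1.74  0.97  1.08  2.74] p [ 517. -330.  159.] alpha 46.9 head 24.7 jawz 0.093 yz -0.72
q [-1.08  0.77  1.91  1.35  0.81  2.34] p [ 517. -330.    9.] alpha 46.9 head 14.7 jawz 0.093 yz -0.72
needed alpha
50 110 [[-0.24, 0.51, 2.19, 2.8, 0.45, 1.76]]
50 200 []
50 280 []
50 310 []
55 110 [[-0.25, 0.55, 2.25, 2.86, 0.62, 1.68]]
55 200 [[-0.25, 0.32, 2.18, 2.65, 0.35, 1.92]]
55 280 []
55 310 []
60 110 [[-0.26, 0.61, 2.29, 2.9, 0.81, 1.64]]
60 200 [[-0.26, 0.36, 2.24, 2.78, 0.52, 1.79]]
60 280 []
60 310 []
65 110 [[-0.27, 0.67, 2.33, 2.91, 1.0, 1.61]]
65 200 [[-0.27, 0.4, 2.29, 2.84, 0.7, 1.71]]
65 280 [[-0.27, 0.2, 2.2, 2.67, 0.43, 1.92]]
65 310 [[-0.27, 0.14, 2.16, 2.54, 0.34, 2.06]]
70 110 [[-0.27, 0.75, 2.36, 2.92, 1.19, 1.58]]
70 200 [[-0.27, 0.47, 2.33, 2.88, 0.89, 1.67]]
70 280 [[-0.27, 0.24, 2.26, 2.77, 0.6, 1.8]]
70 310 [[-0.27, 0.17, 2.22, 2.71, 0.5, 1.88]]
```

Run:
```python
from h import *
from kin import *
q=get_obs()["joint_positions"];show(q)
q=call(q,lin(-300,-200,150,-40,12));show(q)
q=call(q,lin(50,-170,0,-110,16));show(q)
for k in range(2):
    q=call(q,lin(0,0,0,-112,16));show(q)
q=call(q,lin(60,60,-160,-55,12));show(q)
print("go toward front")
q=call(q,lin(80,200,0,-25,12));show(q)
q=call(q,lin(50,100,0,20,8));show(q)
for k in range(5):
    q=call(q,lin(0,0,150,0,6));show(q)
```

```text
q [-0.37  0.22  2.06  1.4   0.28 -3.1 ] p [609. -61. 224.] alpha 48.6 head 0.3 jawz 0.086 yz -0.75
q [-1.19 -0.46  2.15  0.56  0.75 -2.23] p [ 309. -261.  374.] alpha 48.6 head -39.7 jawz 0.086 yz -0.75
q [-0.59  0.33  1.43 -0.85  1.42  0.22] p [ 359. -431.  374.] alpha 48.1 head -121.5 jawz 0.079 yz -0.74
q [-0.99  0.92  0.39 -0.09  2.66  1.56] p [ 353. -423.  367.] alpha 47.8 head 126.6 jawz 0.079 yz -0.74
q [-1.47  0.27  1.53  0.82  1.53  2.98] p [ 353. -423.  367.] alpha 47.8 head 14.6 jawz 0.079 yz -0.74
q [-1.05  0.13  2.22  1.64  0.3   2.91] p [ 405. -369.  211.] alpha 48.4 head -37.2 jawz 0.088 yz -0.74
go toward front
q [-0.6   0.18  2.28  3.81  0.34  1.23] p [ 458. -299.  214.] alpha 55.1 head -48.8 jawz 0.123 yz -0.81
q [-0.52  0.16  2.32  3.08  0.3   1.77] p [ 508. -199.  214.] alpha 55.1 head -28.8 jawz 0.123 yz -0.81
q [-0.63  0.06  2.33  2.66  0.28  2.12] p [ 489. -215.  248.] alpha 57.6 head -27.6 jawz 0.136 yz -0.83
q [-0.78 -0.1   2.24  1.6   0.28  3.11] p [ 471. -239.  321.] alpha 59.4 head -26.2 jawz 0.146 yz -0.85
q [-0.78 -0.12  2.21  1.61  0.28  3.11] p [ 481. -245.  346.] alpha 61.9 head -26.4 jawz 0.142 yz -0.87
q [-0.77 -0.12  2.17  1.62  0.28  3.11] p [ 491. -251.  373.] alpha 64.5 head -26.6 jawz 0.139 yz -0.89
q [-0.77 -0.13  2.13  1.63  0.28  3.11] p [ 501. -258.  401.] alpha 67.2 head -26.7 jawz 0.134 yz -0.91
```

>>> carry_out(
  rows=[
    [-25, -17, 13, -3],
    [-50, -33, 25, -7],
    [-75, -50, 38, -10],
    [-100, -67, 50, -13],
    [-125, -83, 63, -17],
    [-150, -100, 75, -20],
    [-175, -117, 88, -23],
    [-200, -133, 100, -27],
    [-225, -150, 113, -30],
    [-250, -167, 125, -33],
    [-275, -183, 138, -37],
    [-300, -200, 150, -40],
    [-300, -200, 150, -40],
  ],
)

```text
time: 8.83
tool_pos: [305.5, -264.6, 377.5]
tcp_rot: [-1.462, 0.717, -0.708]
contact_force: [-0.2, -1.4, 1.0]
grip_width: 91.2
```

>>> carry_out(
  rows=[
    [3, -11, 0, -7],
    [6, -21, 0, -14],
    [9, -32, 0, -21],
    [13, -42, 0, -28],
    [16, -53, 0, -34],
    [19, -64, 0, -41],
    [22, -74, 0, -48],
    [25, -85, 0, -55],
    [28, -96, 0, -62],
    [31, -106, 0, -69],
    [34, -117, 0, -76],
    [38, -128, 0, -83],
    [41, -138, 0, -89],
    [44, -149, 0, -96],
    [47, -159, 0, -103],
    [50, -170, 0, -110],
    [50, -170, 0, -110],
  ],
)

```text
time: 10.25
tool_pos: [356.9, -434.8, 376.7]
tcp_rot: [-1.468, 0.722, -2.262]
contact_force: [0.2, -1.0, -0.8]
grip_width: 91.8
```

Run:
```python
from h import *
from kin import *
o=get_obs();print(o["time"],o["contact_force"]);q=o["joint_positions"];show(q)
for k in range(2):
    q=call(q,lin(0,0,0,-112,16));show(q)
```

```text
10.25 [ 0.21829718 -1.03942788 -0.75219854]
q [-0.59  0.39  1.33 -0.84  1.54  0.28] p [ 357. -435.  377.] alpha 48.6 head -129.6 jawz 0.077 yz -0.75
q [-1.04  0.92  0.41  0.05  2.66  1.74] p [ 350. -425.  367.] alpha 48.2 head 118.7 jawz 0.075 yz -0.74
q [-1.49  0.21  1.61  0.85  1.43  3.03] p [ 350. -425.  367.] alpha 48.2 head 6.7 jawz 0.075 yz -0.74
```

>>> carry_out(
  rows=[
    [0, 0, 0, -7],
    [0, 0, 0, -14],
    [0, 0, 0, -21],
    [0, 0, 0, -28],
    [0, 0, 0, -35],
    [0, 0, 0, -42],
    [0, 0, 0, -49],
    [0, 0, 0, -56],
    [0, 0, 0, -63],
    [0, 0, 0, -70],
    [0, 0, 0, -77],
    [0, 0, 0, -84],
    [0, 0, 0, -91],
    [0, 0, 0, -98],
    [0, 0, 0, -105],
    [0, 0, 0, -112],
    [0, 0, 0, -112],
  ],
)

```text
time: 11.67
tool_pos: [348.8, -426.4, 366.7]
tcp_rot: [-1.468, 0.73, 2.056]
contact_force: [-0.9, -0.2, -0.4]
grip_width: 91.8
```

>>> carry_out(
  rows=[
    [0, 0, 0, -7],
    [0, 0, 0, -14],
    [0, 0, 0, -21],
    [0, 0, 0, -28],
    [0, 0, 0, -35],
    [0, 0, 0, -42],
    [0, 0, 0, -49],
    [0, 0, 0, -56],
    [0, 0, 0, -63],
    [0, 0, 0, -70],
    [0, 0, 0, -77],
    [0, 0, 0, -84],
    [0, 0, 0, -91],
    [0, 0, 0, -98],
    [0, 0, 0, -98],
  ],
)

```text
time: 12.92
tool_pos: [348.3, -423.4, 366.1]
tcp_rot: [-1.471, 0.735, 0.346]
contact_force: [1.5, -0.5, 1.3]
grip_width: 91.7
```

Run:
```python
from h import *
from kin import *
o=get_obs();print(o["time"],o["contact_force"]);q=o["joint_positions"];show(q)
rng=np.random.default_rng(1);best=[]
def ev(q):
    p,R=tcp(q);M=R.as_matrix();return np.degrees(np.arccos(-M[2,0])),M[2,2],p
import time;t0=time.time()
while time.time()-t0<240:
    x=q;seq=[]
    for k in range(3):
        s=[*rng.choice([-150,-75,0,75,150],3),rng.choice([-100,-50,0,50,100])]
        n=int(rng.choice([4,8]));x=call(x,[s]*n);seq.append((n,*map(int,s)))
        a,j,p=ev(x)
        if p[2]<200 or p[0]>500: break
        best.append((abs(a-68)*.5+abs(j)*150,a,j,seq.copy(),x))
best.sort(key=lambda b:b[0])
for b in best[:6]: print(round(b[0],1),round(b[1],1),round(b[2],3),b[3]);show(b[4])
```

```text
12.9167 [ 1.4811817  -0.49390203  1.33402712]
q [-1.47  0.31  1.48  0.8   1.61  2.92] p [ 348. -423.  366.] alpha 47.9 head 19.8 jawz 0.074 yz -0.74
1.9 65.5 0.004 [(8, 75, -75, 75, -100), (8, 0, 75, 75, 0), (4, 0, -150, -75, -50)]
q [-1.18  0.12  2.01  1.96  0.29  2.62] p [ 389. -525.  354.] alpha 65.5 head -50.7 jawz 0.004 yz -0.91
2.0 65.9 0.006 [(8, 75, -150, 150, -100), (8, 0, -75, -75, 0), (4, 0, 0, 150, -100)]
q [-1.33  0.15  1.84  1.48  0.28  3.11] p [ 319. -622.  399.] alpha 65.9 head -58.9 jawz 0.006 yz -0.91
2.0 67.3 0.011 [(8, 0, 150, 75, -100), (4, -75, 150, 75, -50), (8, -75, -150, 150, -50)]
q [-2.38 -0.57  2.4   1.27  0.94  3.11] p [  47. -400.  383.] alpha 67.3 head -79.4 jawz 0.011 yz -0.92
2.6 65.2 -0.008 [(8, 0, 75, 150, -50), (4, -75, -75, 150, -50), (8, -150, -150, 150, -50)]
q [-2.06 -0.2   2.19  1.44  0.33  3.11] p [ -77. -523.  390.] alpha 65.2 head -97.4 jawz -0.008 yz -0.91
2.9 65.9 0.012 [(4, -75, -150, -75, -50), (8, 0, -75, 150, -100), (4, 75, 0, 150, 100)]
q [-1.58  0.19  1.67  1.25  0.92  3.11] p [ 311. -612.  439.] alpha 65.9 head -34.7 jawz 0.012 yz -0.91
3.0 66.5 -0.015 [(4, 75, -150, 150, -100), (4, 0, -75, 75, -50), (4, 150, 0, 150, -50)]
q [-1.28  0.09  1.88  1.47  0.28  3.11] p [ 342. -581.  411.] alpha 66.5 head -56.1 jawz -0.015 yz -0.92
```

>>> carry_out(
  rows=[
    [75, -75, 75, -100],
    [75, -75, 75, -100],
    [75, -75, 75, -100],
    [75, -75, 75, -100],
    [75, -75, 75, -100],
    [75, -75, 75, -100],
    [75, -75, 75, -100],
    [75, -75, 75, -100],
  ],
)

```text
time: 13.58
tool_pos: [415.1, -498.2, 405.7]
tcp_rot: [-1.599, 0.458, -0.595]
contact_force: [1.3, -0.8, 0.5]
grip_width: 91.9
```

```bash
cat > srch.py <<'E'
from h import *
from kin import *
import time,sys
o=get_obs();print(o["time"],o["contact_force"]);q=o["joint_positions"];show(q)
rng=np.random.default_rng(2);best=[]
def ev(q):
    p,R=tcp(q);M=R.as_matrix();return np.degrees(np.arccos(-M[2,0])),M[2,2],p
t0=time.time();first=[(8,0,75,75,0),(4,0,-150,-75,-50)]
x=q
for n,*s in first: x=call(x,[s]*n);show(x)
while time.time()-t0<float(sys.argv[1]):
    x=q;seq=[]
    for k in range(2):
        s=[*rng.choice([-150,-75,0,75,150],3),rng.choice([-100,-50,0,50,100])]
        n=int(rng.choice([4,8]));x=call(x,[s]*n);seq.append((n,*map(int,s)))
        a,j,p=ev(x)
        if p[2]<200 or p[0]>500: break
        best.append((abs(a-68)*.5+abs(j)*150+(x[3]<1.5)*2,a,j,seq.copy(),x))
best.sort(key=lambda b:b[0])
for b in best[:5]: print(round(b[0],1),round(b[1],1),round(b[2],3),b[3]);show(b[4])
E
python3 srch.py 100
```

```text
13.5833 [ 1.30040071 -0.76064077  0.48594487]
q [-1.29  0.08  1.87  1.3   0.63  3.1 ] p [ 415. -498.  406.] alpha 63.8 head -34.1 jawz -0.025 yz -0.9
q [-1.27 -0.08  1.97  1.31  0.64  3.11] p [ 405. -430.  438.] alpha 66.5 head -33.7 jawz -0.039 yz -0.92
q [-1.16  0.1   1.97  1.95  0.29  2.61] p [ 403. -527.  383.] alpha 68.1 head -50.1 jawz -0.026 yz -0.93
0.1 68.1 -0.0 [(8, -75, -150, -75, -100), (4, 150, 75, -75, 100)]
q [-1.21  0.45  1.89  2.03  0.63  2.34] p [ 475. -573.  263.] alpha 68.1 head -34.9 jawz -0.0 yz -0.93
0.1 68.0 0.001 [(8, -75, -150, -75, -100)]
q [-1.25  0.29  1.91  2.59  0.28  2.05] p [ 344. -639.  328.] alpha 68.0 head -62.4 jawz 0.001 yz -0.93
0.1 68.0 0.001 [(8, -75, -150, -75, -100)]
q [-1.25  0.29  1.91  2.59  0.28  2.05] p [ 344. -639.  328.] alpha 68.0 head -62.4 jawz 0.001 yz -0.93
0.6 67.3 -0.001 [(4, 0, 150, -75, -50)]
q [-1.07 -0.01  2.1   1.94  0.3   2.64] p [ 421. -432.  376.] alpha 67.3 head -44.0 jawz -0.001 yz -0.92
0.8 68.5 -0.003 [(8, -75, -150, -75, -100), (4, 75, 75, 0, 100)]
q [-1.29  0.28  1.93  1.87  0.59  2.54] p [ 419. -565.  329.] alpha 68.5 head -39.2 jawz -0.003 yz -0.93
```

Already 63.8°, with the jaws level. One more short call should do it.

>>> carry_out(
  rows=[
    [0, 150, -75, -50],
    [0, 150, -75, -50],
    [0, 150, -75, -50],
    [0, 150, -75, -50],
  ],
)

```text
time: 13.92
tool_pos: [424.5, -428.0, 375.3]
tcp_rot: [-1.574, 0.396, -0.76]
contact_force: [0.6, -0.3, -0.1]
grip_width: 91.9
```

Run:
```python
from h import *
from kin import *
o=get_obs();print(o["time"],o["contact_force"]);q=o["joint_positions"];show(q)
p,_=tcp(q)
# to pre-handle: grasp at (560,-25,110)->TCP
R=tcp(q)[1].as_matrix();hd=np.degrees(np.arctan2(R[1,0],R[0,0]));t=-3.2-hd
ax=Rdes(np.degrees(np.arccos(-R[2,0])),-3.2)[:,0];tgt=np.array([500,-27,130])+19*ax;d=tgt-p;print("shift",d.round(),t)
q1=call(q,lin(0,60,-150,10,6)+[[*(np.array([0,60,-150])+(d-[0,60,-150])*k/10),10+(t-10)*k/10] for k in range(1,11)]+[[*d,t]]*2);show(q1)
q2=call(q,lin(*d,t,14)+[[*d,t]]*2);show(q2)
p,_=tcp(q2);
q3=call(q2,lin(100,0,-20,0,5));show(q3)
q4=call(q3,lin(0,0,210,0,10));show(q4)
```

```text
13.9167 [ 0.58742041 -0.29039529 -0.08304433]
q [-1.07 -0.01  2.11  1.94  0.3   2.63] p [ 424. -428.  375.] alpha 67.3 head -43.5 jawz -0.003 yz -0.92
shift [  93.  400. -253.] 40.320445247326454
q [-0.4   0.7   2.62  2.82  1.35  1.51] p [518. -28. 123.] alpha 67.3 head -3.2 jawz -0.003 yz -0.92
q [-0.4   0.7   2.62  2.82  1.35  1.51] p [518. -28. 123.] alpha 67.3 head -3.2 jawz -0.003 yz -0.92
q [-0.27  0.71  2.35  2.92  1.09  1.59] p [618. -28. 103.] alpha 67.3 head -3.2 jawz -0.003 yz -0.92
q [-0.27  0.13  2.18  2.59  0.39  2.01] p [618. -28. 313.] alpha 67.3 head -3.2 jawz -0.003 yz -0.92
```

>>> carry_out(
  rows=[
    [7, 29, -18, 3],
    [13, 57, -36, 6],
    [20, 86, -54, 9],
    [27, 114, -72, 12],
    [33, 143, -90, 14],
    [40, 171, -108, 17],
    [47, 200, -127, 20],
    [53, 229, -145, 23],
    [60, 257, -163, 26],
    [66, 286, -181, 29],
    [73, 314, -199, 32],
    [80, 343, -217, 35],
    [86, 371, -235, 38],
    [93, 400, -253, 40],
    [93, 400, -253, 40],
    [93, 400, -253, 40],
  ],
)

```text
time: 15.25
tool_pos: [518.8, -24.5, 120.5]
tcp_rot: [-1.577, 0.397, -0.052]
contact_force: [-0.2, -0.8, -0.4]
grip_width: 91.5
```

Run:
```python
from h import *
st();T=toolT()
cv2.imwrite('pics/wrist3.png',capture('wrist')[:,:,::-1])
np.save("T3.npy",T)
```

```text
15.25 [-0.385  0.706  2.621  2.827  1.35   1.503] pos [518.8 -24.5 120.5] ax [ 0.921 -0.048 -0.387] y [-0.387  0.014 -0.922] jaw [ 0.05   0.999 -0.005] w 91.5 F [-0.2 -0.8 -0.4]
```

View pics/wrist3.png

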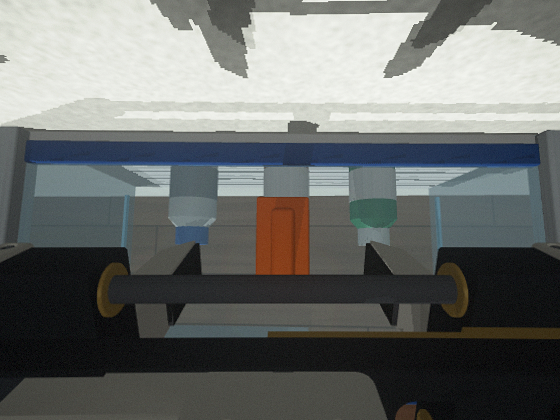

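>>> carry_out(
  rows=[
    [30, -2, -10, 0],
    [60, -2, -18, 0],
    [80, -2, -18, 0],
    [95, -2, -18, 0],
    [100, -2, -18, 0],
    [100, -2, -18, 0],
    [100, -2, -18, 0],
  ],
)

```text
time: 15.88
tool_pos: [618.3, -28.7, 104.9]
tcp_rot: [-1.578, 0.394, -0.056]
contact_force: [-0.1, -0.2, -0.9]
grip_width: 92.0
```

>>> carry_out(
  rows=[
    [0, 0, 0, 0],
    [0, 0, 0, 0],
    [0, 0, 0, 0],
    [0, 0, 0, 0],
    [0, 0, 0, 0],
    [0, 0, 0, 0],
    [0, 0, 0, 0],
    [0, 0, 0, 0],
  ],
  hand=0,
)

```text
time: 16.55
tool_pos: [618.3, -28.6, 104.8]
tcp_rot: [-1.578, 0.394, -0.056]
contact_force: [-0.4, -0.9, -0.7]
grip_width: 42.9
```

>>> carry_out(
  rows=[
    [0, 0, 0, 0],
    [0, 0, 0, 0],
    [0, 0, 0, 0],
    [0, 0, 0, 0],
    [0, 0, 0, 0],
    [0, 0, 0, 0],
  ],
)

```text
time: 17.05
tool_pos: [618.3, -29.5, 104.8]
tcp_rot: [-1.578, 0.394, -0.058]
contact_force: [-1.1, -5.2, 0.1]
grip_width: 19.8
```

>>> carry_out(
  rows=[
    [0, 0, 5, 0],
    [0, 0, 15, 0],
    [0, 0, 30, 0],
    [0, 0, 45, 0],
    [0, 0, 60, 0],
    [0, 0, 75, 0],
  ],
)

```text
time: 17.55
tool_pos: [618.2, -29.5, 178.7]
tcp_rot: [-1.578, 0.398, -0.058]
contact_force: [11.4, -1.0, -10.4]
grip_width: 19.8
```

>>> carry_out(
  rows=[
    [0, 0, 15, 0],
    [0, 0, 30, 0],
    [0, 0, 45, 0],
    [0, 0, 60, 0],
    [0, 0, 75, 0],
    [0, 0, 90, 0],
    [0, 0, 105, 0],
    [0, 0, 120, 0],
    [0, 0, 130, 0],
    [0, 0, 130, 0],
    [0, 0, 130, 0],
  ],
)

```text
time: 18.47
tool_pos: [618.2, -29.5, 309.6]
tcp_rot: [-1.578, 0.396, -0.058]
contact_force: [0.7, -1.4, 1.6]
grip_width: 19.8
```

>>> carry_out(
  rows=[
    [0, 0, 0, 0],
    [0, 0, 0, 0],
    [0, 0, 0, 0],
    [0, 0, 0, 0],
    [0, 0, 0, 0],
    [0, 0, 0, 0],
  ],
  hand=91,
)

```text
time: 18.97
tool_pos: [618.2, -29.4, 309.3]
tcp_rot: [-1.578, 0.396, -0.058]
contact_force: [0.6, 0.4, 0.1]
grip_width: 55.0
```

Run:
```python
from h import *
from kin import *
st();q=get_obs()["joint_positions"];show(q)
# plan: back out, down, in at bottle
a=call(q,[[-40,0,0,0],[-80,0,0,0],[-110,0,-20,0],[-120,0,-60,0],[-120,0,-100,0],[-120,0,-140,0],[-120,0,-180,0],[-120,2,-220,0],[-120,2,-240,0]]+[[-120,2,-240,0]]*2);show(a)
```

```text
18.9667 [-0.275  0.138  2.18   2.599  0.395  1.987] pos [618.2 -29.4 309.3] ax [ 0.921 -0.053 -0.386] y [-0.386  0.015 -0.922] jaw [ 0.055  0.998 -0.007] w 55.0 F [0.6 0.4 0.1]
q [-0.28  0.14  2.18  2.6   0.39  1.99] p [618. -30. 309.] alpha 67.3 head -3.3 jawz -0.007 yz -0.92
q [-0.43  1.01  2.68  2.8   1.69  1.37] p [498. -28.  69.] alpha 67.3 head -3.3 jawz -0.007 yz -0.92
```

>>> carry_out(
  rows=[
    [0, 0, 0, 0],
    [-10, 0, 0, 0],
    [-40, 0, 0, 0],
    [-70, 0, 0, 0],
    [-95, 0, -20, 0],
    [-95, 0, -55, 0],
    [-95, 0, -90, 0],
    [-95, 0, -125, 0],
    [-95, 0, -160, 0],
    [-95, 0, -195, 0],
    [-95, 2, -230, 0],
    [-95, 2, -245, 0],
    [-95, 2, -245, 0],
    [-95, 2, -245, 0],
  ],
  hand=80,
)

```text
time: 20.13
tool_pos: [522.4, -27.1, 62.2]
tcp_rot: [-1.575, 0.402, -0.057]
contact_force: [-0.3, 0.3, 0.7]
grip_width: 80.1
```

Run:
```python
from h import *
st();T=toolT()
a=capture('wrist');b=capture('scene')
cv2.imwrite('pics/w4.png',a[:,:,::-1])
c=np.hstack([a[80:340,100:500],b[80:340,180:580]])[:,:780]
cv2.imwrite('pics/c4.png',c[:,:,::-1])
np.save("T4.npy",T)
```

```text
20.1333 [-0.383  0.956  2.603  2.842  1.567  1.436] pos [522.4 -27.1  62.2] ax [ 0.919 -0.052 -0.391] y [-0.391  0.018 -0.92 ] jaw [ 0.055  0.998 -0.004] w 80.1 F [-0.3  0.3  0.7]
```

View pics/c4.png

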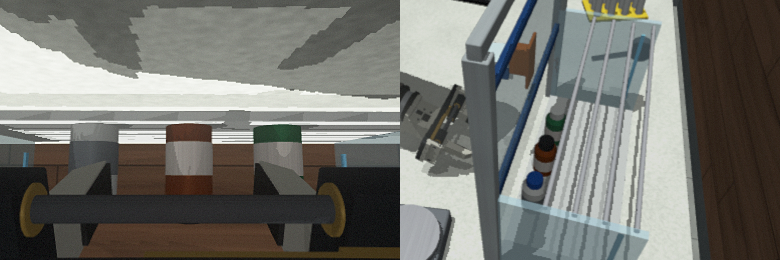

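Run:
```python
from h import *
from kin import *
T=np.load("T4.npy")
for n,px in dict(a=(289,215),w=(194,215),g=(378,215)).items():
    o,d=ray("wrist",px,T);print(n,(o+d*(678-o[0])/d[0]).round(1))
q=get_obs()["joint_positions"]
b=call(q,lin(174,1,0,0,8)+[[174,1,0,0]]);show(b)
c=call(b,lin(0,0,20,0,4));c=call(c,lin(-200,0,30,0,8));show(c)
```

```text
a [678.  -29.5  19. ]
w [ 678.  -134.    18.9]
g [678.   65.3  19.2]
q [-0.21  0.82  2.13  2.97  0.98  1.6 ] p [697. -27.  66.] alpha 67.4 head -3.3 jawz -0.007 yz -0.92
q [-0.43  0.78  2.69  2.8   1.48  1.45] p [497. -27. 116.] alpha 67.4 head -3.3 jawz -0.007 yz -0.92
```

>>> carry_out(
  rows=[
    [30, 0, 0, 0],
    [60, 0, 0, 0],
    [85, 0, 0, 0],
    [110, -1, 0, 0],
    [130, -1, 0, 0],
    [150, -1, 0, 0],
    [165, -1, 0, 0],
    [173, -1, 0, 0],
    [173, -1, 0, 0],
    [173, -1, 0, 0],
  ],
)

```text
time: 21.07
tool_pos: [696.3, -28.4, 69.6]
tcp_rot: [-1.579, 0.39, -0.058]
contact_force: [0.1, 0.3, -0.3]
grip_width: 80.3
```

>>> carry_out(
  rows=[
    [0, 0, 0, 0],
    [0, 0, 0, 0],
    [0, 0, 0, 0],
    [0, 0, 0, 0],
    [0, 0, 0, 0],
    [0, 0, 0, 0],
    [0, 0, 0, 0],
    [0, 0, 0, 0],
  ],
  hand=0,
)

```text
time: 21.73
tool_pos: [696.2, -28.5, 69.3]
tcp_rot: [-1.579, 0.391, -0.058]
contact_force: [-0.9, -0.9, 0.2]
grip_width: 48.6
```

>>> carry_out(
  rows=[
    [0, 0, 0, 0],
    [0, 0, 0, 0],
    [0, 0, 0, 0],
  ],
)

```text
time: 21.98
tool_pos: [696.2, -28.5, 69.3]
tcp_rot: [-1.579, 0.391, -0.058]
contact_force: [-0.2, -0.5, 0.8]
grip_width: 49.0
```

Run:
```python
from h import *
st();a=capture('wrist');b=capture('scene');st()
c=np.hstack([a[80:340,100:500],b[80:340,180:580]])[:,:780]
cv2.imwrite('pics/c5.png',c[:,:,::-1])
```

```text
21.9833 [-0.219  0.81   2.134  2.963  0.986  1.6  ] pos [696.2 -28.5  69.3] ax [ 0.923 -0.054 -0.381] y [-0.381  0.014 -0.925] jaw [ 0.055  0.998 -0.008] w 49.0 F [-0.2 -0.5  0.8]
22.0833 [-0.219  0.81   2.134  2.963  0.986  1.6  ] pos [696.2 -28.5  69.2] ax [ 0.923 -0.054 -0.381] y [-0.381  0.014 -0.925] jaw [ 0.055  0.998 -0.008] w 48.9 F [-0.7 -0.6  0.5]
```

View pics/c5.png

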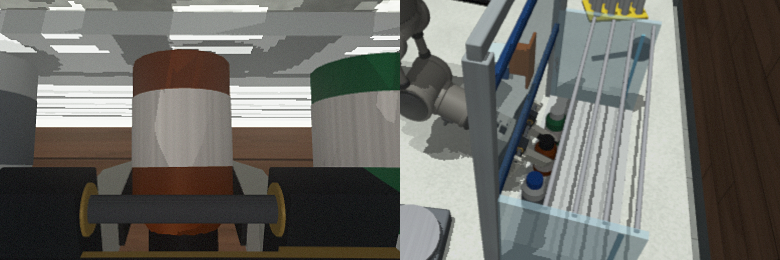

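>>> carry_out(
  rows=[
    [0, 0, 2, 0],
    [0, 0, 6, 0],
    [0, 0, 12, 0],
    [0, 0, 15, 0],
    [-10, 0, 15, 0],
    [-30, 0, 15, 0],
    [-55, 0, 15, 0],
    [-80, 0, 15, 0],
    [-105, 0, 15, 0],
    [-125, 0, 15, 0],
    [-140, 0, 15, 0],
    [-140, 0, 15, 0],
    [-140, 0, 15, 0],
  ],
)

```text
time: 23.17
tool_pos: [556.3, -28.9, 84.2]
tcp_rot: [-1.579, 0.391, -0.059]
contact_force: [0.2, 0.2, -2.0]
grip_width: 49.3
```

Run:
```python
from h import *
from kin import *
st();q=get_obs()["joint_positions"];p=tcp(q)[0]
for hd in(0,-20,-40):
    R=Rdes(67.4,-3.3+hd);g=np.array([453.5,-286,0])+19*R[:,0];d=g-p;d[2]=155-p[2];print(d.round())
    a=call(q,[[0,0,d[2]*k/4,0] for k in range(1,5)]+[[d[0]*k/13,d[1]*k/13,d[2],hd*k/13] for k in range(1,14)]+[[*d,hd]]*2);show(a)
    b=call(a,lin(0,0,-30,0,6));show(b)
```

```text
23.1667 [-0.339  0.816  2.515  2.878  1.362  1.51 ] pos [556.3 -28.9  84.2] ax [ 0.923 -0.055 -0.381] y [-0.381  0.015 -0.924] jaw [ 0.056  0.998 -0.007] w 49.3 F [ 0.2  0.2 -2. ]
[ -85. -258.   71.]
q [-1.23  0.55  2.34  1.86  1.09  1.83] p [ 471. -287.  155.] alpha 67.6 head -3.4 jawz -0.007 yz -0.92
q [-1.23  0.64  2.35  1.91  1.12  1.72] p [ 471. -287.  125.] alpha 67.6 head -3.4 jawz -0.007 yz -0.92
[ -87. -264.   71.]
q [-1.01  0.53  2.49  2.5   1.08  1.64] p [ 470. -293.  155.] alpha 67.6 head -23.4 jawz -0.007 yz -0.92
q [-1.01  0.65  2.5   2.54  1.19  1.55] p [ 470. -293.  125.] alpha 67.6 head -23.4 jawz -0.007 yz -0.92
[ -90. -269.   71.]
q [-0.65  0.53  2.48  3.26  1.05  1.55] p [ 466. -298.  155.] alpha 67.6 head -43.4 jawz -0.007 yz -0.92
q [-0.65  0.65  2.49  3.25  1.18  1.56] p [ 466. -298.  125.] alpha 67.6 head -43.4 jawz -0.007 yz -0.92
```

>>> carry_out(
  rows=[
    [0, 0, 15, 0],
    [0, 0, 35, 0],
    [0, 0, 55, 0],
    [-5, -15, 71, -1],
    [-11, -35, 71, -3],
    [-18, -55, 71, -4],
    [-24, -75, 71, -6],
    [-31, -95, 71, -7],
    [-37, -115, 71, -9],
    [-44, -135, 71, -10],
    [-50, -155, 71, -12],
    [-57, -175, 71, -13],
    [-64, -195, 71, -15],
    [-70, -215, 71, -16],
    [-77, -235, 71, -18],
    [-82, -250, 71, -19],
    [-86, -260, 71, -20],
    [-87, -264, 71, -20],
    [-87, -264, 71, -20],
    [-87, -264, 71, -20],
  ],
)

```text
time: 24.83
tool_pos: [469.5, -292.6, 155.4]
tcp_rot: [-1.579, 0.391, -0.407]
contact_force: [-0.2, 1.1, -0.9]
grip_width: 49.2
```

Run:
```python
from h import *
st();a=capture('top');b=capture('scene');st()
A=cv2.resize(a[190:320,330:460],(520,520));B=cv2.resize(b[230:370,110:250],(520,520))[:,:]
c=np.hstack([A[:,60:460],B[:,60:460]])
cv2.imwrite('pics/c6.png',c[:,:,::-1])
```

```text
24.8333 [-1.014  0.532  2.493  2.503  1.085  1.638] pos [ 469.5 -292.6  155.4] ax [ 0.849 -0.366 -0.381] y [-0.353  0.143 -0.924] jaw [ 0.393  0.919 -0.008] w 49.2 F [-0.2  1.1 -0.9]
24.9333 [-1.014  0.532  2.493  2.503  1.085  1.638] pos [ 469.5 -292.1  155.2] ax [ 0.849 -0.366 -0.382] y [-0.354  0.144 -0.924] jaw [ 0.393  0.92  -0.007] w 49.0 F [ 0.7  0.1 -1.9]
```

View pics/c6.png

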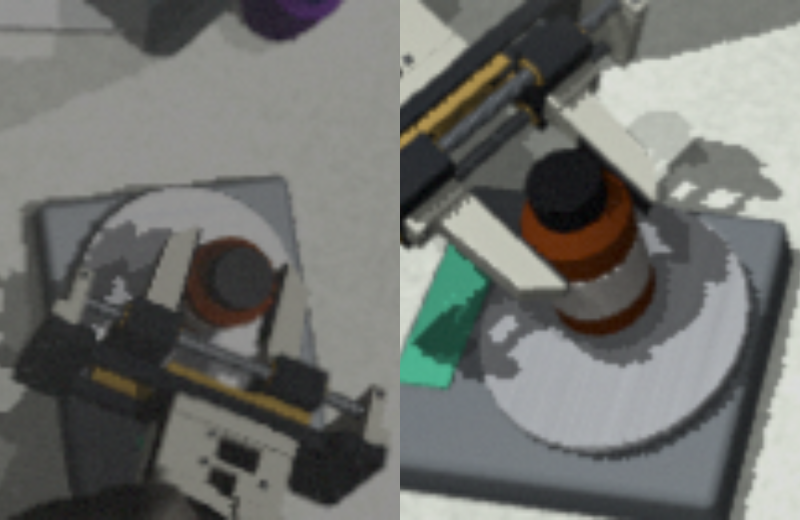

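Run:
```python
from h import *
print(atz("top",(405.75,258.5),196),atz("scene",(110+(565-400+60)*140/520,230+180*140/520),196))
print("pan",atz("top",(392,264),65),atz("scene",(185,318),65))
a=cv2.imread("pics/top0.png");g=cv2.cvtColor(a,cv2.COLOR_BGR2GRAY)
c=cv2.HoughCircles(cv2.GaussianBlur(g,(3,3),0)[210:320,330:450],cv2.HOUGH_GRADIENT,1,50,param1=80,param2=15,minRadius=22,maxRadius=36);print(c[0][:3]+[330,210,0])
```

```text
[ 456.4 -283.5  196. ] [ 455.  -284.2  196. ]
pan [ 452.3 -283.5   65. ] [ 454.8 -289.3   65. ]
[[390.5        263.5         28.79999924]]
```

>>> carry_out(
  rows=[
    [-1, 0, -8, 0],
    [-1, 0, -16, 0],
    [-1, 0, -22, 0],
    [-1, 0, -26, 0],
    [-1, 0, -29, 0],
    [-1, 0, -30, 0],
    [-1, 0, -30, 0],
  ],
)

```text
time: 25.52
tool_pos: [468.6, -291.9, 124.9]
tcp_rot: [-1.578, 0.392, -0.406]
contact_force: [-0.6, -0.2, -1.2]
grip_width: 48.8
```

>>> carry_out(
  rows=[
    [0, 0, -1, 0],
    [0, 0, -2, 0],
    [0, 0, -2, 0],
  ],
)

```text
time: 25.77
tool_pos: [469.0, -292.2, 124.2]
tcp_rot: [-1.579, 0.389, -0.406]
contact_force: [-0.7, 1.2, 4.1]
grip_width: 49.0
```

Contact shows as a +4 N upward force at TCP z ≈124, the height I expected. Releasing now.

>>> carry_out(
  rows=[
    [0, 0, 0, 0],
    [0, 0, 0, 0],
    [0, 0, 0, 0],
    [0, 0, 0, 0],
    [0, 0, 0, 0],
    [0, 0, 0, 0],
  ],
  hand=88,
)

```text
time: 26.27
tool_pos: [469.0, -292.2, 124.1]
tcp_rot: [-1.579, 0.389, -0.406]
contact_force: [0.3, 0.3, -0.4]
grip_width: 84.6
```

>>> carry_out(
  rows=[
    [0, 0, 0, 0],
    [-3, 1, 0, 0],
    [-10, 4, 0, 0],
    [-25, 10, 2, 0],
    [-45, 19, 4, 0],
    [-70, 29, 8, 0],
    [-95, 40, 12, 0],
    [-105, 44, 20, 0],
    [-105, 44, 40, 0],
    [-105, 44, 40, 0],
  ],
)

```text
time: 27.1
tool_pos: [376.3, -267.3, 176.6]
tcp_rot: [-1.581, 0.397, -0.4]
contact_force: [-0.2, 0.8, -0.7]
grip_width: 88.0
```

Run:
```python
from h import *
st();a=capture('top');b=capture('scene');st()
c=np.hstack([a[110:310,120:500],b[40:400,90:460][::1][:360]][0:1]);
B=b[20:400,100:460];A=a[110:310,120:500]
c=np.zeros((380,740,3),np.uint8);c[:200,:380]=A;c[:,380:]=B
cv2.imwrite('pics/c7.png',c[:,:,::-1])
```

```text
27.1 [-1.388  0.451  2.702  2.157  1.18   1.551] pos [ 376.3 -267.3  176.6] ax [ 0.85  -0.359 -0.386] y [-0.36   0.141 -0.922] jaw [ 0.386  0.923 -0.01 ] w 88.0 F [-0.2  0.8 -0.7]
27.2 [-1.385  0.46   2.702  2.161  1.182  1.545] pos [ 376.7 -267.   174. ] ax [ 0.849 -0.357 -0.389] y [-0.362  0.144 -0.921] jaw [ 0.385  0.923 -0.007] w 88.0 F [-0.6  0.7  0. ]
```

View pics/c7.png

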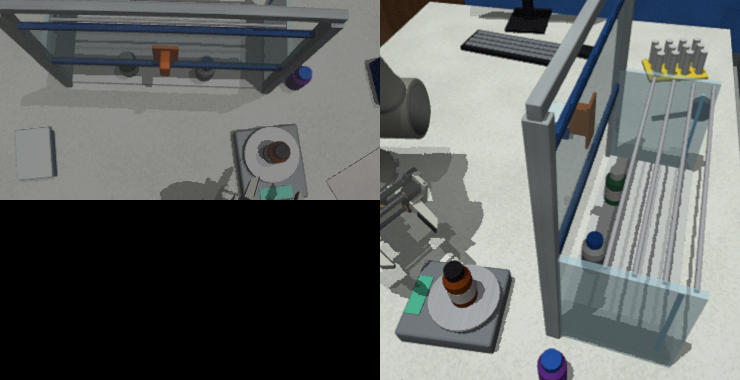

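Run:
```python
from h import *
print(atz("top",(398,260),165),atz("scene",(100+75,20+266),165));st()
print(close_job())
```

```text
[ 455.5 -274.2  165. ] [ 453.7 -280.   165. ]
27.2 [-1.385  0.46   2.702  2.161  1.182  1.545] pos [ 376.7 -267.   174. ] ax [ 0.849 -0.357 -0.389] y [-0.362  0.144 -0.921] jaw [ 0.385  0.923 -0.007] w 88.0 F [-0.6  0.7  0. ]
the job is handed in; nothing more can be done
None
```

I raised the sash about 205 mm by its orange handle and let go, and it stayed up. I then took the amber bottle out under it, set it on the scale pan and handed the job in at 27.2 s. No verdict was reported.

- **How the tool was tilted:** the moves allow no direct tilt, so I tilted the gripper to about 67° from vertical, with the jaws level. I did this by pushing the arm against its reach and last-joint limits, then unwinding one full turn.
- **Bottle:** the last pictures show it upright on the pan. Two cameras put its axis about 4 to 10 mm from the pan's centre, against a limit of 43 mm.
- **Sash and neighbours:** the sash stood open. The white and green bottles were upright and, by eye, still in place. The tip box looked unmoved; I did not measure any of these.
- **Robot:** the gripper was clear of everything, with the wrist force at noise level.
- **Possible joint-range problem:** joint 3 read 0.036 several times against the printed lower limit of 0.04, and 2.702 against the upper limit of 2.7. I took this to be rounding of the limits, but I could not confirm it.
- **Camera disagreement:** the two cameras differed by about 6 mm on the bottle and on the pan, well within tolerance.

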